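# Clamp, switch on and pulse a block mixer

## Task

Pulse-mix the tubes in the block mixer using only the closed fingers: first press the mixer's clamp paddle right down so that it locks the black tube block, then press the raised end of the rocker on the switch box to tip it fully over to on, and last press the round button on its box right down and keep it down; the program finishes while still holding the round button pressed. Do not press the square button, and do not pick up or shift either button box or disturb the other things on the desk.

Things in the scene. Friction and masses are not known exactly. Their poses are not given: they have to be found in the camera images.
- mixer: White block mixer, 200 x 150 x 48 mm housing (x by y) on rubber feet, fixed to the desk, carrying a black tube block (104 x 128 x 37 mm, top 91 mm above the desk; two microtubes in its far half stand up to 14 mm higher). Origin at the centre of its underside; x points from the clamp end (near the robot) to the block end, z up.
- clamp (a joint): Downward travel of the mixer's aluminium clamp paddle in m: 0 raised (start), 0.010 fully down on the block. No spring: about 4 N of friction, it stays where it is left.
- clamp_top (a point): Centre of the flat top of the clamp paddle, the place to press, 111 mm above the desk when raised, 101 mm when down; moves with the paddle. The flat top reaches 22 mm from here along mixer x and 30 mm along mixer y; nothing beside or above it.
- switch_box: Grey switch box, 70 x 95 x 32 mm (x by y), fixed to the desk, with a broad black rocker on top (32 x 64 mm, long along the box's y). Origin at the centre of its underside, z up. The rocker's pivot lies along box x, 46 mm above the origin. At the start its +y end is raised and its -y end is low.
- rocker (a joint): Angle of the rocker in rad: 0 off (start, +y end raised), 0.40 fully on (+y end down). Friction only, about 3 N at the pressing point; it stays where it is left.
- rocker_raised_end (a point): Point on the rocker's top face towards the end that is raised at the start, 21 mm from the pivot along the box's +y and about 55 mm above the desk; the place to press down. Moves with the rocker and ends about 9 mm lower when fully on; the rocker there stays above the rest of the box.
- round_box: Loose grey button box, 80 x 80 x 34 mm, about 0.45 kg, on rubber feet, with one ROUND black button, 34 mm across. Origin at the centre of its underside, z up.
- round_button (a joint): Downward travel of the round button in m: 0 released, 0.006 fully down. It is sprung (about 5 N fully down) and comes up when let go.
- round_top (a point): Centre of the round button's flat top, 46 mm above the desk when released, 40 mm when down; moves with the button.
- square_box: Loose grey button box, the same as the other but with one SQUARE black button, 32 x 32 mm; it belongs to other equipment. Origin at the centre of its underside, z up. The switch box and the two button boxes swap places from start to start.
- square_button (a joint): Downward travel of the square button in m: 0 released, 0.006 fully down; sprung like the round one. Not to be pressed.
- petri_dish: Bystander: lidded dish, 58 mm across, 15 mm tall, loose; origin at the centre of its underside.
- reagent_bottle: Bystander: small bottle with screw cap, 40 mm across, 85 mm tall, loose; origin at the centre of its underside.
- pen: Bystander: ball pen lying on the desk, 145 mm long, loose; origin under its middle.
- forceps: Bystander: steel forceps lying on the desk, 134 mm long, loose; origin under the middle.
- marker: Bystander: thick marker lying on the desk, 135 mm long, loose; origin under its middle.
Not all that is in view belongs to the job. Leave any blue look-alike of the square_box alone.

How it is judged:
By the outcome, as a careful person would: the job done as asked, in the order asked, and still so for the second after the job is handed in, while the arm keeps its last pose, push and grip.
It also fails if it takes over 58 s, if anything falls off the work surface, if the arm or the gripper's body presses on something with over 40 N, if the wrist force passes 120 N, or if a joint passes its speed limit or range.

## Robot

A 6-joint arm with a two-finger parallel gripper is mounted at the origin on a cart in front of the work surface, level with it; the furniture and walls round the work are solid. World frame = base frame: x ahead of the robot, y to its left, z up, the work surface at z = 0. Lengths are in m, angles in rad, forces in N, time in s.
With the tool pointing down it reaches from about 0.35 to 0.775 m from the base axis. Payload 5.5 kg.
Tool frame: the origin (TCP) lies at the very end of the fingers, on their centre line; the grasp point (between the pads) lies 19 mm behind it; x points along the fingers, y is the direction in which the jaws open and shut, and the axes are right-handed (so a half turn about x gives the same grasp; the last joint's range is limited). The gripper opens to 85 mm and grips with 20 to 120 N. Pads are 22 mm wide; open, the fingers measure 114 mm over their backs; the gripper's body (76 mm by 85 mm) begins 54 mm behind the grasp point. The pads swing forward as they close: fully open they stand 13 mm farther back than shut.
Start: joints at [-1.408, 0.313, 0.046, 1.304, 0, 1.431], TCP at [0.171, -0.549, 0.231] pointing down, gripper open.
Joint ranges: [-2.76, 2.76], [-0.86, 1.69], [-1.03, 1.26], [-2.2, 2.34], [-1.47, 1.5], [-3.14, 3.14]. Speed limits (rad/s): [2.57, 2.57, 3.14, 3.14, 3.14, 3.14].

## Interface

Orientations are given as a rotation vector (axis times angle).
In Python, from station import manip, vision gives the robot as it stands.
- The arm moves only by the tool send_rows, never from a script. Its argument "steps" is a list of rows, each a list of 3 entries, a list of its own where there are three numbers: the shift along the world's x, y, z as a fraction of full scale, then the turn, a rotation vector about the world's x, y, z as a fraction of full scale, then the gripper's target within -1 to 1 (fully open at 1, half-way at 0, shut at -1). A call has 1 to 20 rows; each row is the pose to reach, as a shift and turn from the pose commanded when the call began; what a row does not reach only later rows make up. Full scale, the value 1, is 50 cm for a shift and pi/2 rad for a turn. A row lasts 1/8 s, in which the tool goes at most 62.5 mm and 10.7 degrees, less where a joint would pass 70% of its speed; a pose out of reach is approached as far as the arm can. A call with a number of a shift or a turn outside -1 to 1 is refused whole. A call with a gripper value outside its range is refused whole. The fingers move at their own pace and stop on an object; "newtons" is the grip in N (left out, the last holds). Time passes only in rows, so rows that repeat a pose let the fingers close. It gives the time, the measured TCP pose, the force and the opening at its end, in the units of the state.
- manip.get_state(): the state, without advancing time (a new reading comes with each control period).
- vision.get_image(name): name is "scene" or "top" or "wrist"; returns the picture (384x512x3 uint8, blue, green, red); there is no depth.
- vision.camera_params(name): a dict with "fx", "fy", "cx", "cy" (pixels), "extrinsics" (4x4, takes a point from world to camera coordinates). Camera axes: x right, y up, looking along -z (the intrinsics and any distortion apply to the point x, -y, -z); pixel columns grow to the right and rows downward; lengths in m; the calibration is good to about 2 mm. The wrist camera is an equidistant fisheye: a pixel r from the principal point sees the ray r / f radians off the axis. A picture is of the moment at which its call begins: read the wrist's pose just before it. camera_params takes no time and is no camera call; for the wrist camera it gives the pose at the moment of the call.
- manip.hand_in(): hands the job in, once; it reports no verdict.
The state is a dict: "t": time; "joints": joint angles; "joint_velocities": joint speeds; "joint_efforts": joint torques, N m; "position": TCP position; "ee_rot": TCP orientation; "ft_force": force on the tool from outside, world axes, zero at the start; "wrist_torque": the same for the moment, N m; "width": finger opening in m.
Only numpy, scipy, OpenCV 4.12 (cv2) and the standard library are available. Lean on these libraries where they do the work, as an engineer would, in place of code of your own. Each camera call takes 0.05 s, during which the arm holds its last target.

## Working session

There is one attempt and no reset: what is moved stays moved. The work goes in short steps, Python scripts to look and compute and a tool call to move; the robot and the scene stay as the last step left them, time stands still between calls to the robot, and variables do not carry over. Pictures are saved under pics/ and viewed, and the job is handed in when it is done.

Besides the shell and the picture viewer there is one more tool, called after ">>>" as name([rows], argument=value, ...), one row to a line, values as JSON. send_rows: Moves the arm, as the interface text tells. Its arguments: {"type":"object","properties":{"steps":{"type":"array"},"newtons":{"type":"number"}},"required":["steps"]}

```bash
mkdir -p pics; ls; python3 - <<'E'
from station import manip, vision
import cv2
s=manip.get_state(); print(s)
for n in ("scene","top"):
    im=vision.get_image(n); cv2.imwrite(f"pics/{n}0.png",im); p=vision.camera_params(n); print(n,p)
E
```

```text
pics
{'t': 0.0, 'joints': array([-1.40761288e+00,  3.14024335e-01,  4.49789022e-02,  1.30360058e+00,
        2.83603550e-06,  1.43121637e+00]), 'joint_velocities': array([ 1.60864708e-03,  4.38705254e-04, -3.61405587e-04, -3.29150031e-04,
        5.33781352e-05,  1.10799000e-03]), 'joint_efforts': array([ 4.51938604e-04, -4.80630219e+01,  2.98532438e+01,  1.92910794e-02,
        1.86513034e-05, -1.16093556e-06]), 'position': array([ 0.17136021, -0.54833656,  0.23039523]), 'ee_rot': array([ 2.05916858,  0.31605302, -2.05920815]), 'ft_force': array([ 0.77193262,  0.36939334, -0.78135253]), 'wrist_torque': array([ 0.01542957, -0.01219746,  0.04016618]), 'width': 0.08522151042610726}
scene {'fx': 435.8580947832438, 'fy': 435.8580947832438, 'cx': 256.78395110207606, 'cy': 194.46932206012744, 'extrinsics': array([[ 0.82389461, -0.5662726 , -0.02308702, -0.52151316],
       [ 0.37792289,  0.51858698,  0.76696925, -0.1745063 ],
       [-0.42234105, -0.64062695,  0.64126839, -1.22459735],
       [ 0.        ,  0.        ,  0.        ,  1.        ]])}
top {'fx': 376.15820014344763, 'fy': 376.15820014344763, 'cx': 259.4678660701746, 'cy': 189.63682375496975, 'extrinsics': array([[-0.0120035 , -0.99954507, -0.02766879, -0.13667449],
       [ 0.99612242, -0.01436507,  0.08679729, -0.51171292],
       [-0.08715526, -0.02651963,  0.99584169, -1.23364258],
       [ 0.        ,  0.        ,  0.        ,  1.        ]])}
```

View pics/scene0.png

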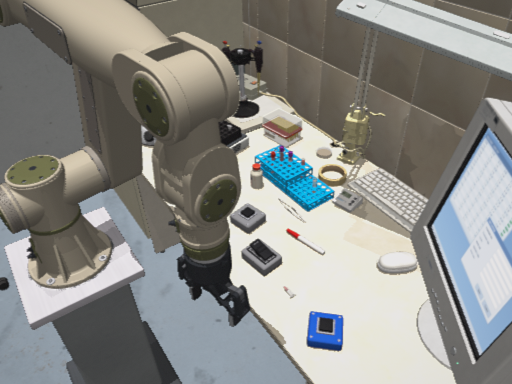

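View pics/top0.png

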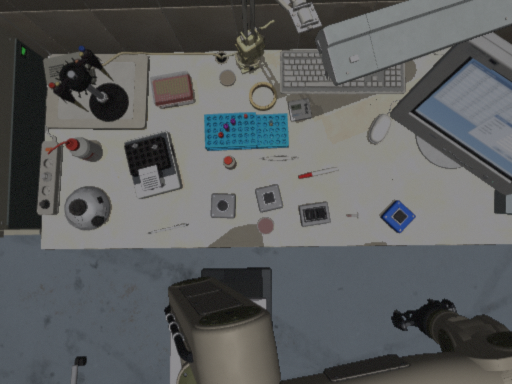

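```bash
python3 - <<'E'
import cv2
im=cv2.imread("pics/top0.png")
cv2.imwrite("pics/c1.png",cv2.resize(im[120:250,110:370],None,fx=3,fy=3,interpolation=cv2.INTER_CUBIC))
im=cv2.imread("pics/scene0.png")
cv2.imwrite("pics/c2.png",cv2.resize(im[90:290,140:340],None,fx=3,fy=3,interpolation=cv2.INTER_CUBIC))
E
```

```text
(no output)
```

View pics/c1.png

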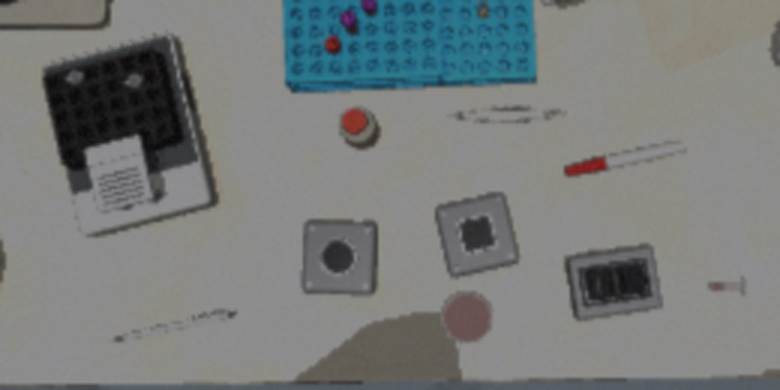

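View pics/c2.png

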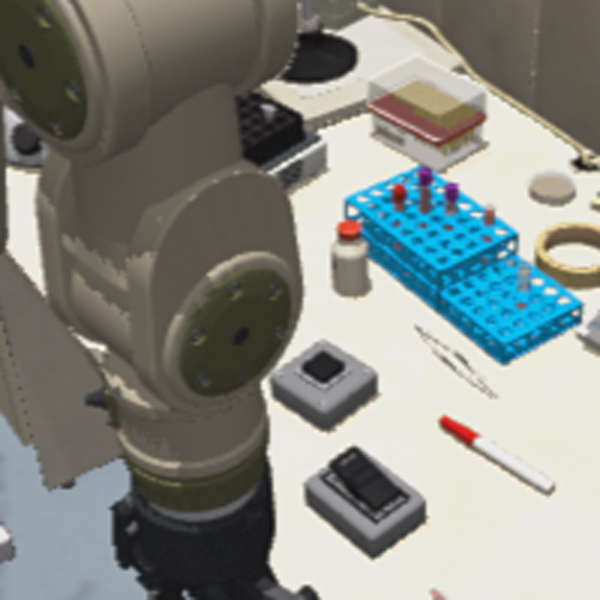

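```bash
cat > h.py <<'E'
import numpy as np, cv2
from station import manip, vision
def ray(name,u,v,z,p=None):
    p=p or vision.camera_params(name); E=np.array(p['extrinsics']); R=E[:3,:3]; c=-R.T@E[:3,3]
    x=(u-p['cx'])/p['fx']; y=(v-p['cy'])/p['fy']
    if name=='wrist':
        r=np.hypot(x,y); d=np.array([x/r*np.sin(r),-y/r*np.sin(r),-np.cos(r)]) if r>1e-9 else np.array([0,0,-1.])
    else: d=np.array([x,-y,-1])
    d=R.T@d
    return c+d*(z-c[2])/d[2]
E
python3 - <<'E'
from h import *
im=cv2.imread("pics/top0.png"); g=cv2.cvtColor(im,cv2.COLOR_BGR2GRAY)
def win(n,x0,x1,y0,y1,z,lo,hi):
    m=np.zeros_like(g); m[y0:y1,x0:x1]=cv2.inRange(g,lo,hi)[y0:y1,x0:x1]
    c=max(cv2.findContours(m,0,2)[0],key=cv2.contourArea)
    (u,v),wh,a=cv2.minAreaRect(c); P=[ray('top',*q,z)[:2] for q in cv2.boxPoints(((u,v),wh,a))]
    print(n,(round(u,1),round(v,1)),np.round(wh,1),round(a,1),np.round(ray('top',u,v,z),4), np.round(P,3).tolist())
win('round btn',212,235,194,217,.046,0,70)
win('square btn',260,280,186,210,.046,0,70)
win('rocker',299,330,200,227,.05,0,70)
win('round box',206,240,188,222,.034,0,150)
win('square box',252,286,180,215,.034,0,150)
win('switch box',295,333,198,230,.032,0,150)
for u,v in [(138.3,171),(157,165),(162.5,187),(143,190.5),(150,178.5)]: print(ray('top',u,v,.111).round(4))
for n,u,v,z in [('top bottle',228,160.5,.085),('dish',265.5,225.5,.015),('mixer near L',139,198.5,.05),('mixer near R',181,188,.05)]: print(n,ray('top',u,v,z).round(3))
cv2.imwrite("pics/c3.png",cv2.resize(im[128:208,115:195],None,fx=7,fy=7,interpolation=cv2.INTER_CUBIC))
cv2.imwrite("pics/c4.png",cv2.resize(im[180:240,200:340],None,fx=5.6,fy=5.6,interpolation=cv2.INTER_CUBIC))
E
```

```text
round btn (222.3, 205.3) [9.2 8.5] 45.0 [ 0.4582 -0.022   0.046 ] [[0.459, -0.002], [0.479, -0.021], [0.457, -0.042], [0.438, -0.023]]
square btn (268.5, 197.3) [9.4 9.4] 78.7 [ 0.4821 -0.1731  0.046 ] [[0.494, -0.155], [0.5, -0.185], [0.47, -0.191], [0.464, -0.161]]
rocker (314.5, 213.7) [13.4 23.1] 81.9 [ 0.4268 -0.3206  0.05  ] [[0.443, -0.281], [0.453, -0.355], [0.41, -0.36], [0.401, -0.286]]
round box (222.5, 204.5) [33. 33.] 90.0 [ 0.4613 -0.0214  0.034 ] [[0.517, 0.033], [0.515, -0.076], [0.406, -0.075], [0.408, 0.033]]
square box (268.5, 197.0) [34. 33.] 90.0 [ 0.4839 -0.1732  0.034 ] [[0.541, -0.119], [0.539, -0.228], [0.427, -0.226], [0.429, -0.118]]
switch box (313.5, 213.5) [31. 37.] 90.0 [ 0.4279 -0.3196  0.032 ] [[0.48, -0.26], [0.478, -0.381], [0.377, -0.378], [0.378, -0.258]]
[0.566  0.2332 0.111 ]
[0.584  0.1744 0.111 ]
[0.5145 0.1563 0.111 ]
[0.5045 0.2174 0.111 ]
[0.5418 0.1959 0.111 ]
top bottle [ 0.599 -0.046  0.085]
dish [ 0.391 -0.162  0.015]
mixer near L [0.484 0.251 0.05 ]
mixer near R [0.516 0.113 0.05 ]
```

View pics/c3.png

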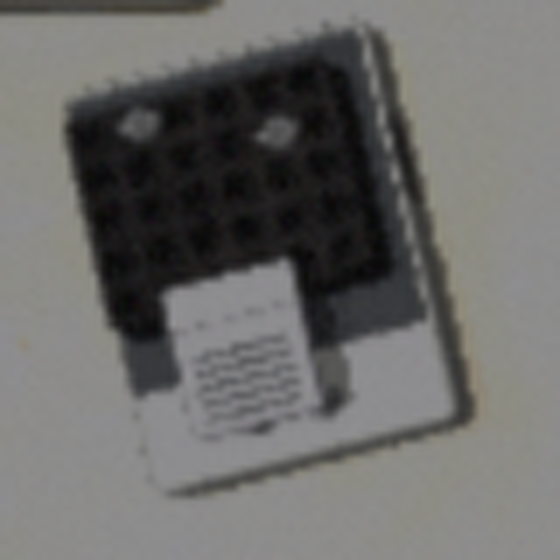

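View pics/c4.png

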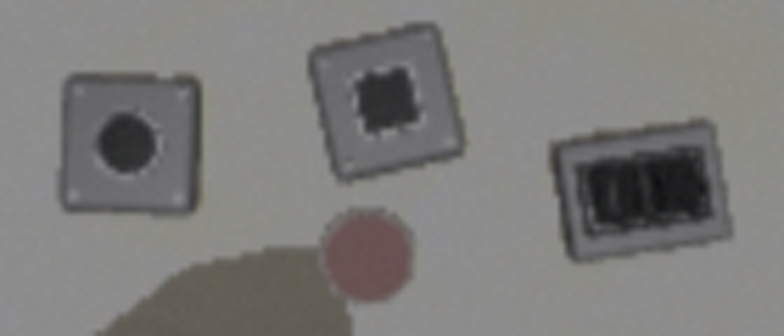

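```bash
python3 - <<'E'
from h import *
from scipy.spatial.transform import Rotation as Ro
s=manip.get_state(); R=Ro.from_rotvec(s['ee_rot']).as_matrix(); print(R.round(3), s['t'])
im=vision.get_image('wrist'); cv2.imwrite("pics/w0.png",im)
E
```

```text
[[-0.     0.298 -0.954]
 [ 0.002 -0.954 -0.298]
 [-1.    -0.002 -0.   ]] 0.1
```

View pics/w0.png

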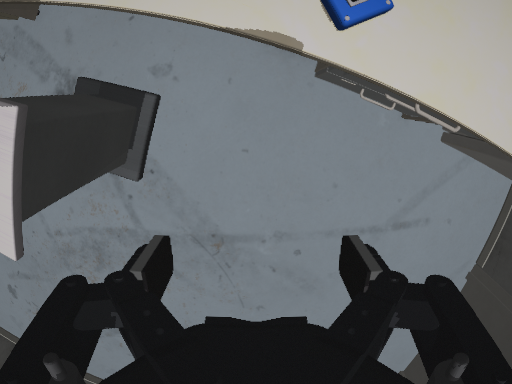

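>>> send_rows([
  [[0.1,0.14,0.06],[0,0,0.1],-1],
  [[0.2,0.28,0.06],[0,0,0.2],-1],
  [[0.3,0.42,0.06],[0,0,0.3],-1],
  [[0.4,0.56,0.06],[0,0,0.4],-1],
  [[0.5,0.7,0.06],[0,0,0.5],-1],
  [[0.578,0.8,0.06],[0,0,0.6],-1],
  [[0.578,0.896,0.06],[0,0,0.7],-1],
  [[0.578,0.896,0.06],[0,0,0.8],-1],
  [[0.578,0.896,0.06],[0,0,0.9],-1],
  [[0.578,0.896,0.06],[0,0,1],-1],
  [[0.578,0.896,0.06],[0,0,1],-1],
  [[0.578,0.896,0.06],[0,0,1],-1],
  [[0.578,0.896,0.06],[0,0,1],-1],
])

```text
t: 1.78
position: [0.4602, -0.1014, 0.2613]
ee_rot: [0.985, 1.336, -0.985]
ft_force: [-0.4, 0.2, 0.1]
width: 0.0
```

```bash
python3 - <<'E'
from h import *
import json
p=vision.camera_params('wrist'); im=vision.get_image('wrist'); cv2.imwrite("pics/w1.png",im)
json.dump({k:(v.tolist() if hasattr(v,'tolist') else v) for k,v in p.items()},open('w1.json','w')); print(p)
im=vision.get_image('scene'); cv2.imwrite("pics/scene1.png",im)
E
```

```text
{'fx': 297.3186396354542, 'fy': 297.3186396354542, 'cx': 255.62348222960696, 'cy': 186.8561998143107, 'extrinsics': array([[ 9.55326416e-01,  2.95551660e-01,  8.09379957e-04,
        -4.08885834e-01],
       [-2.83267716e-01,  9.16394888e-01, -2.82807021e-01,
         2.68579192e-01],
       [-8.43257961e-02,  2.69943747e-01,  9.59176487e-01,
        -3.40835287e-01],
       [ 0.00000000e+00,  0.00000000e+00,  0.00000000e+00,
         1.00000000e+00]])}
```

View pics/w1.png

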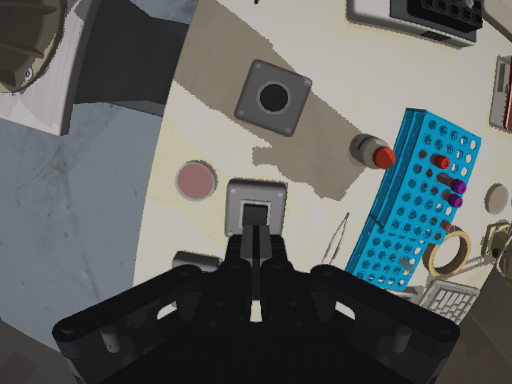

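View pics/scene1.png

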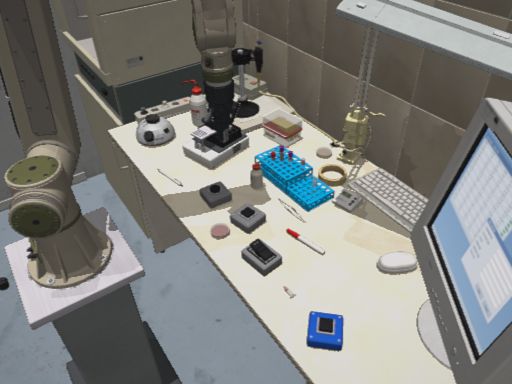

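```bash
python3 - <<'E'
from h import *
import json
p=json.load(open('w1.json'))
w=cv2.imread('pics/w1.png'); g=cv2.cvtColor(w,cv2.COLOR_BGR2GRAY)
m=np.zeros_like(g); m[75:120,250:298]=cv2.inRange(g,0,45)[75:120,250:298]
c=max(cv2.findContours(m,0,2)[0],key=cv2.contourArea);(u,v),r=cv2.minEnclosingCircle(c); print(u,v,r,ray('wrist',u,v,.046,p).round(4))
s=cv2.imread('pics/scene1.png')
cv2.imwrite("pics/c5.png",cv2.resize(s[110:190,170:270],None,fx=7,fy=7,interpolation=cv2.INTER_CUBIC))
cv2.imwrite("pics/c6.png",cv2.resize(s[170:280,190:300],None,fx=5.4,fy=5.4,interpolation=cv2.INTER_CUBIC))
E
```

```text
273.5 97.375 13.707420349121094 [ 0.4569 -0.0219  0.046 ]
```

View pics/c5.png

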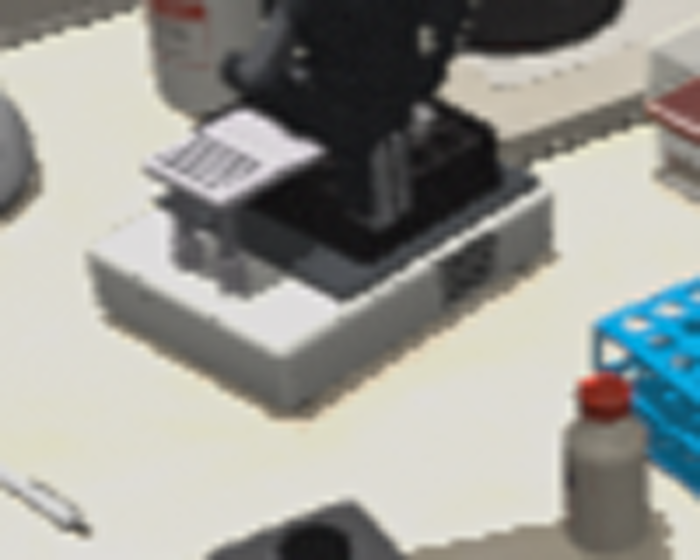

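View pics/c6.png

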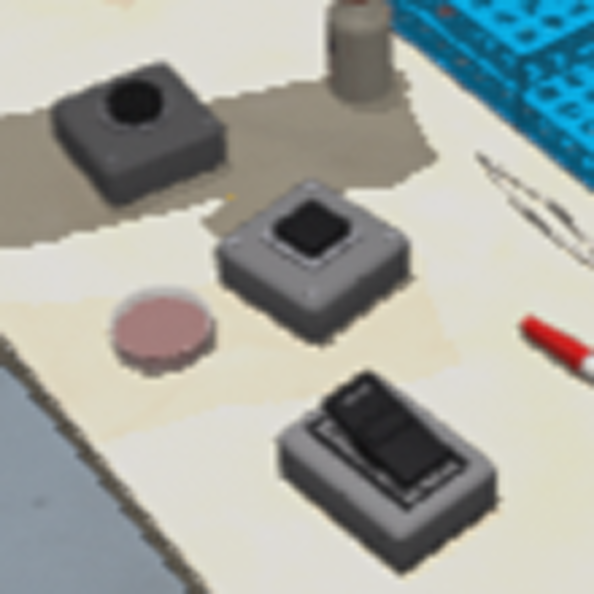

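```bash
python3 - <<'E'
from h import *
print('clamp scene',ray('scene',170+212/7,110+165/7,.111).round(4),'top',ray('top',150.7,180.6,.111).round(4))
f=lambda x,y,z: ray('scene',190+x/5.4,170+y/5.4,z).round(4)
print('ridge',f(400,423,.05),'raised edge mid',f(350,385,.06),'low end mid',f(432,467,.042))
t=lambda x,y,z: ray('top',200+x/5.6,180+y/5.6,z).round(4)
print('box corners',[t(*q,.032)[:2] for q in [(553,142),(716,120),(732,236),(572,260)]])
print('rocker mid', t(646,188,.05), 'L end',t(592,195,.06),'R',t(705,180,.042))
E
```

```text
clamp scene [0.5305 0.1895 0.111 ] top [0.5352 0.1936 0.111 ]
ridge [ 0.4316 -0.3294  0.05  ] raised edge mid [ 0.421  -0.3016  0.06  ] low end mid [ 0.4317 -0.3562  0.042 ]
box corners [array([ 0.4552, -0.272 ]), array([ 0.4668, -0.3675]), array([ 0.3991, -0.3748]), array([ 0.3863, -0.2816])]
rocker mid [ 0.4272 -0.3235  0.05  ] L end [ 0.4234 -0.2915  0.06  ] R [ 0.4316 -0.3586  0.042 ]
```

>>> send_rows([
  [[0.03,0.12,0],[0,0,0],-1],
  [[0.06,0.24,0],[0,0,0],-1],
  [[0.09,0.36,0],[0,0,0],-1],
  [[0.12,0.48,0],[0,0,0],-1],
  [[0.146,0.585,0],[0,0,0],-1],
  [[0.146,0.585,-0.1],[0,0,0],-1],
  [[0.146,0.585,-0.2],[0,0,0],-1],
  [[0.146,0.585,-0.24],[0,0,0],-1],
  [[0.146,0.585,-0.24],[0,0,0],-1],
  [[0.146,0.585,-0.24],[0,0,0],-1],
])

```text
t: 3.12
position: [0.5343, 0.1915, 0.1425]
ee_rot: [0.985, 1.336, -0.983]
ft_force: [0.4, 0.2, 0.2]
width: -0.0
```

```bash
python3 - <<'E'
from h import *
print(manip.get_state()['position'],manip.get_state()['ft_force'])
w=vision.get_image('wrist');s=vision.get_image('scene')
cv2.imwrite('pics/w2.png',w)
cv2.imwrite("pics/c7.png",cv2.resize(s[90:190,170:270],None,fx=6,fy=6,interpolation=cv2.INTER_CUBIC))
E
```

```text
[0.53433348 0.19148979 0.14248371] [0.38675668 0.23262637 0.19843168]
```

View pics/w2.png

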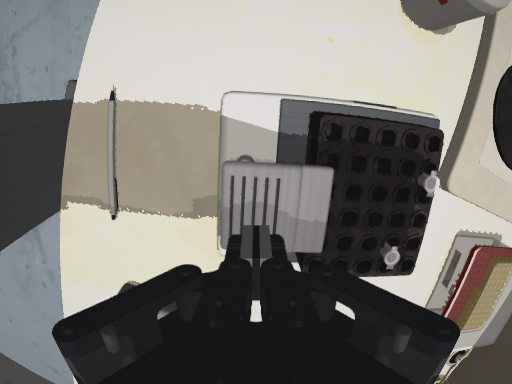

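View pics/c7.png

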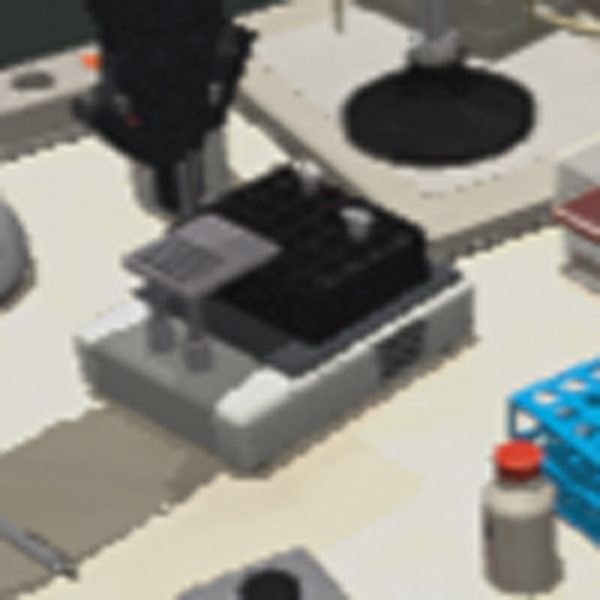

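```bash
python3 - <<'E'
from h import *
print(ray('scene',170+165/6,90+213/6,.1425).round(4))
f=lambda x,y:ray('wrist',x,y,.111).round(4)
for q in [(222,168),(302,163),(298,250),(221,248),(333,167),(323,252)]: print(q,f(*q))
E
```

```text
[0.526  0.1939 0.1425]
(222, 168) [0.5049 0.2162 0.111 ]
(302, 163) [0.55   0.2334 0.111 ]
(298, 250) [0.5678 0.1773 0.111 ]
(221, 248) [0.5184 0.1638 0.111 ]
(333, 167) [0.5693 0.2371 0.111 ]
(323, 252) [0.585  0.1805 0.111 ]
```

>>> send_rows([
  [[0,0.008,-0.03],[0,0,0],-1],
  [[0,0.008,-0.05],[0,0,0],-1],
  [[0,0.008,-0.06],[0,0,0],-1],
  [[0,0.008,-0.066],[0,0,0],-1],
  [[0,0.008,-0.07],[0,0,0],-1],
  [[0,0.008,-0.074],[0,0,0],-1],
  [[0,0.008,-0.078],[0,0,0],-1],
  [[0,0.008,-0.078],[0,0,0],-1],
])

```text
t: 4.22
position: [0.5338, 0.1956, 0.1022]
ee_rot: [0.984, 1.337, -0.983]
ft_force: [1.0, -0.2, -0.2]
width: -0.0001
```

>>> send_rows([
  [[0,0,-0.003],[0,0,0],-1],
  [[0,0,-0.006],[0,0,0],-1],
  [[0,0,-0.009],[0,0,0],-1],
])

```text
t: 4.6
position: [0.534, 0.1956, 0.1008]
ee_rot: [0.984, 1.335, -0.982]
ft_force: [-9.5, -2.2, 28.3]
width: 0.0006
```

```bash
python3 - <<'E'
from h import *
print(manip.get_state()['position'],manip.get_state()['ft_force'])
w=vision.get_image('wrist');s=vision.get_image('scene')
cv2.imwrite('pics/w3.png',w)
cv2.imwrite("pics/c8.png",cv2.resize(s[90:190,170:270],None,fx=6,fy=6,interpolation=cv2.INTER_CUBIC))
E
```

```text
[0.53402728 0.1956458  0.10079464] [-9.49099651 -2.18350296 28.31151078]
```

View pics/w3.png

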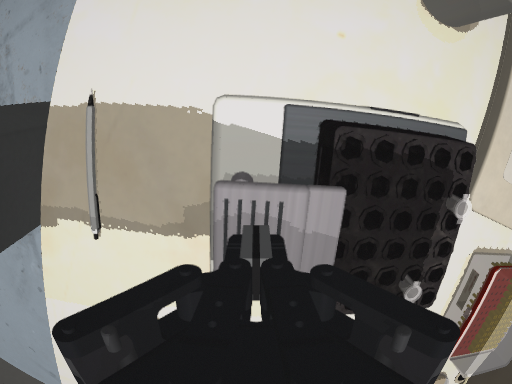

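View pics/c8.png

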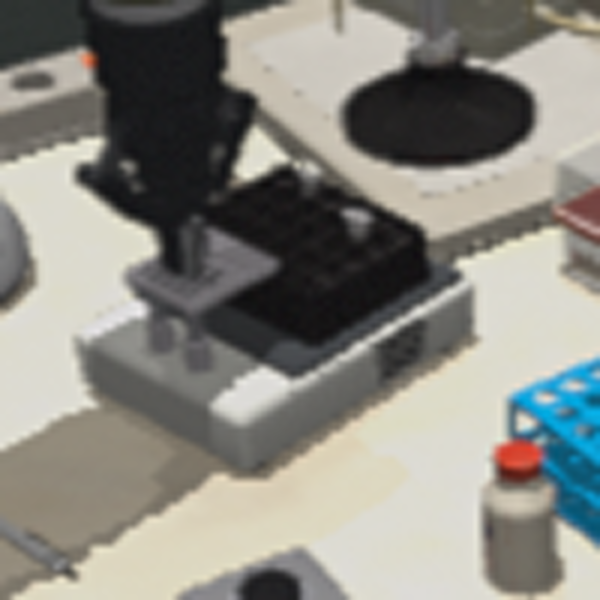

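>>> send_rows([
  [[0,0,0.03],[0,0,0],-1],
  [[0,0,0.1],[0,0,0],-1],
  [[0,0,0.2],[0,0,0],-1],
  [[0,-0.05,0.24],[0,0,0],-1],
  [[-0.02,-0.17,0.24],[0,0,0],-1],
  [[-0.05,-0.29,0.24],[0,0,0],-1],
  [[-0.08,-0.41,0.24],[0,0,0],-1],
  [[-0.11,-0.53,0.24],[0,0,0],-1],
  [[-0.14,-0.65,0.24],[0,0,0],-1],
  [[-0.17,-0.77,0.24],[0,0,0],-1],
  [[-0.2,-0.89,0.24],[0,0,0],-1],
  [[-0.219,-0.995,0.24],[0,0,0],-1],
  [[-0.219,-0.995,0.18],[0,0,0],-1],
  [[-0.219,-0.995,0.08],[0,0,0],-1],
  [[-0.219,-0.995,0.0],[0,0,0],-1],
  [[-0.219,-0.995,0.0],[0,0,0],-1],
  [[-0.219,-0.995,0.0],[0,0,0],-1],
])

```text
t: 6.82
position: [0.4248, -0.3027, 0.0992]
ee_rot: [0.983, 1.335, -0.983]
ft_force: [0.7, -0.2, 0.8]
width: -0.0002
```

```bash
python3 - <<'E'
from h import *
print(manip.get_state()['position'],manip.get_state()['ft_force'])
w=vision.get_image('wrist');s=vision.get_image('scene');t=vision.get_image('top')
cv2.imwrite('pics/w4.png',w); cv2.imwrite('pics/scene4.png',s); cv2.imwrite('pics/top4.png',t)
cv2.imwrite("pics/c9.png",cv2.resize(s[110:190,170:270],None,fx=7,fy=7,interpolation=cv2.INTER_CUBIC))
cv2.imwrite("pics/c10.png",cv2.resize(s[190:290,210:310],None,fx=6,fy=6,interpolation=cv2.INTER_CUBIC))
E
```

```text
[ 0.42478203 -0.3026609   0.09920615] [ 0.6813893  -0.20552632  0.80213503]
```

View pics/w4.png

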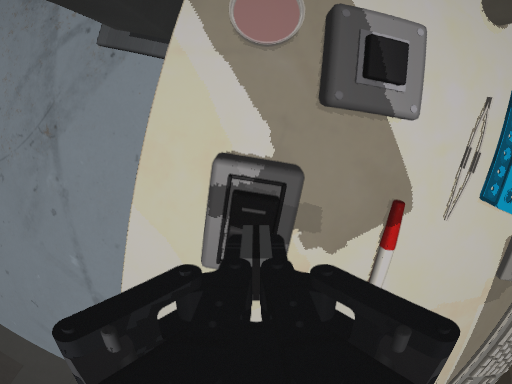

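View pics/c9.png

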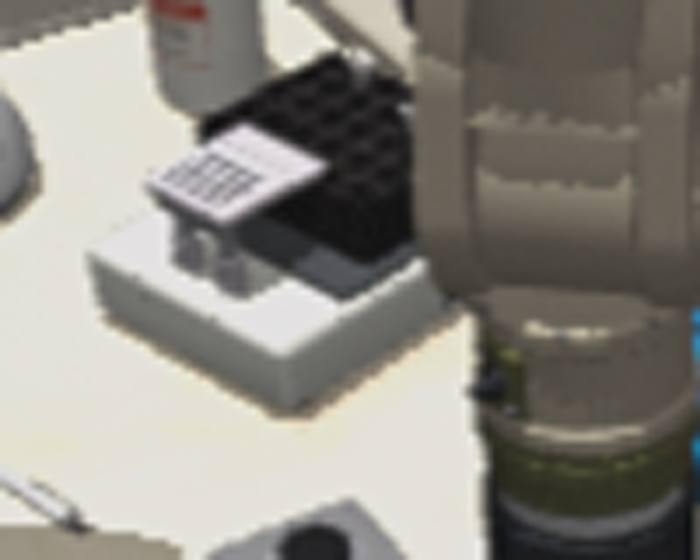

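View pics/c10.png

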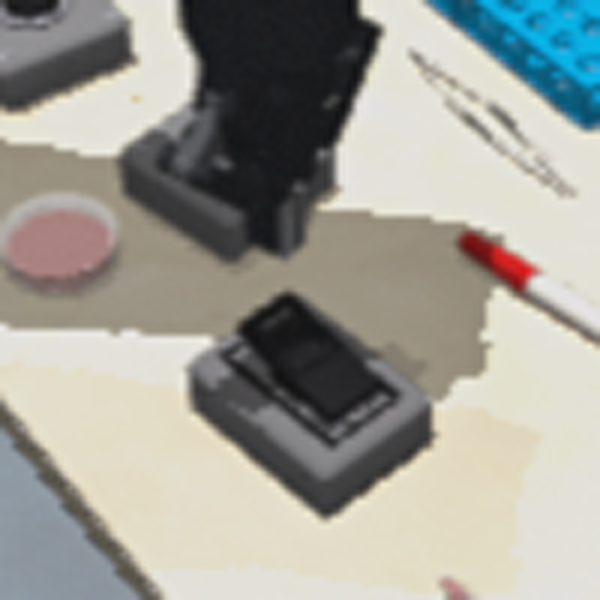

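```bash
python3 - <<'E'
from h import *
for q,z in [((233,191),.057),((280,194),.057),((255,211),.055)]: print(q,ray('wrist',*q,z).round(4))
for q in [(216,155),(302,166)]: print(q,ray('wrist',*q,.032).round(4))
E
```

```text
(233, 191) [ 0.406  -0.2941  0.057 ]
(280, 194) [ 0.436  -0.2869  0.057 ]
(255, 211) [ 0.4241 -0.3039  0.055 ]
(216, 155) [ 0.3872 -0.2797  0.032 ]
(302, 166) [ 0.4491 -0.2689  0.032 ]
```

>>> send_rows([
  [[-0.002,0.002,-0.03],[0,0,0],-1],
  [[-0.002,0.002,-0.06],[0,0,0],-1],
  [[-0.002,0.002,-0.074],[0,0,0],-1],
  [[-0.002,0.002,-0.08],[0,0,0],-1],
  [[-0.002,0.002,-0.086],[0,0,0],-1],
  [[-0.002,0.002,-0.09],[0,0,0],-1],
  [[-0.002,0.002,-0.094],[0,0,0],-1],
  [[-0.002,0.002,-0.094],[0,0,0],-1],
])

```text
t: 7.98
position: [0.4232, -0.3011, 0.0509]
ee_rot: [0.983, 1.337, -0.983]
ft_force: [0.6, -0.5, 0.6]
width: -0.0002
```

>>> send_rows([
  [[0,0,-0.002],[0,0,0],-1],
  [[0,0,-0.004],[0,0,0],-1],
  [[0,0,-0.006],[0,0,0],-1],
])

```text
t: 8.35
position: [0.4231, -0.3008, 0.0481]
ee_rot: [0.984, 1.337, -0.983]
ft_force: [-1.3, 2.5, 5.3]
width: 0.0004
```

>>> send_rows([
  [[0,0,-0.002],[0,0,0],-1],
  [[0,0,-0.004],[0,0,0],-1],
  [[0,0,-0.004],[0,0,0],-1],
])

```text
t: 8.72
position: [0.4232, -0.3007, 0.0471]
ee_rot: [0.983, 1.337, -0.983]
ft_force: [-2.6, 3.4, 13.2]
width: -0.0
```

```bash
python3 - <<'E'
from h import *
w=vision.get_image('wrist');s=vision.get_image('scene')
cv2.imwrite('pics/w5.png',w)
cv2.imwrite("pics/c11.png",cv2.resize(s[190:290,210:310],None,fx=6,fy=6,interpolation=cv2.INTER_CUBIC))
E
```

```text
(no output)
```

View pics/c11.png

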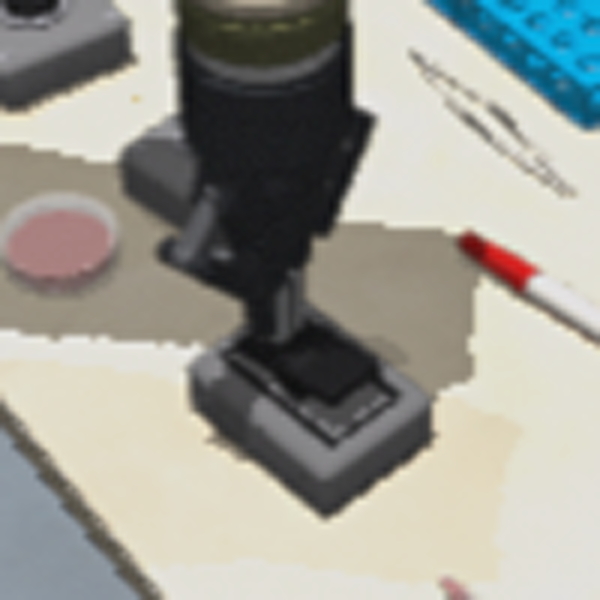

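>>> send_rows([
  [[0,0,-0.003],[0,0,0],-1],
  [[0,0,-0.005],[0,0,0],-1],
  [[0,0,-0.005],[0,0,0],-1],
])

```text
t: 9.2
position: [0.4233, -0.3008, 0.0466]
ee_rot: [0.983, 1.335, -0.983]
ft_force: [-7.0, 9.1, 29.0]
width: 0.0001
```

>>> send_rows([
  [[0,0,0.03],[0,0,0],-1],
  [[0,0,0.12],[0,0,0],-1],
  [[0,0,0.24],[0,0,0],-1],
  [[0.01,0.08,0.24],[0,0,0],-1],
  [[0.03,0.2,0.24],[0,0,0],-1],
  [[0.045,0.32,0.24],[0,0,0],-1],
  [[0.06,0.44,0.24],[0,0,0],-1],
  [[0.069,0.558,0.24],[0,0,0],-1],
  [[0.069,0.558,0.15],[0,0,0],-1],
  [[0.069,0.558,0.08],[0,0,0],-1],
  [[0.069,0.558,0.08],[0,0,0],-1],
  [[0.069,0.558,0.08],[0,0,0],-1],
])

```text
t: 10.7
position: [0.4582, -0.0223, 0.0843]
ee_rot: [0.984, 1.336, -0.983]
ft_force: [-0.2, 0.3, 0.5]
width: -0.0003
```

```bash
python3 - <<'E'
from h import *
w=vision.get_image('wrist');s=vision.get_image('scene')
cv2.imwrite('pics/w6.png',w)
cv2.imwrite("pics/c12.png",cv2.resize(s[110:290,150:330],None,fx=3.3,fy=3.3,interpolation=cv2.INTER_CUBIC))
cv2.imwrite("pics/c13.png",cv2.resize(s[220:290,230:300],None,fx=8,fy=8,interpolation=cv2.INTER_CUBIC))
E
```

```text
(no output)
```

View pics/w6.png

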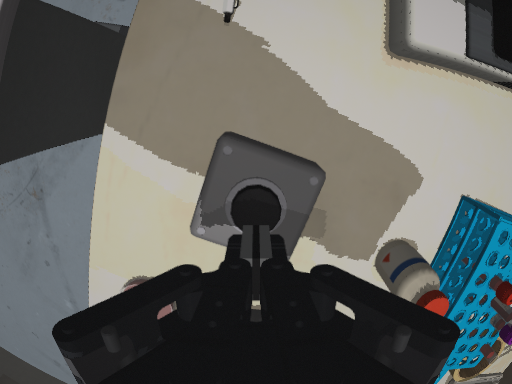

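View pics/c12.png

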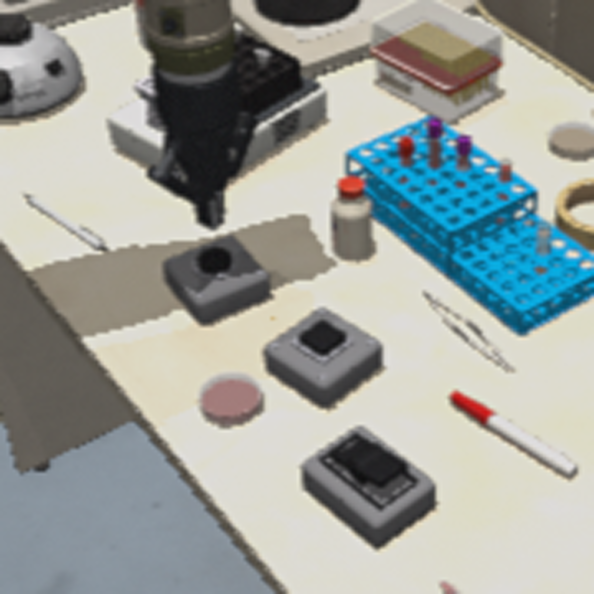

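View pics/c13.png

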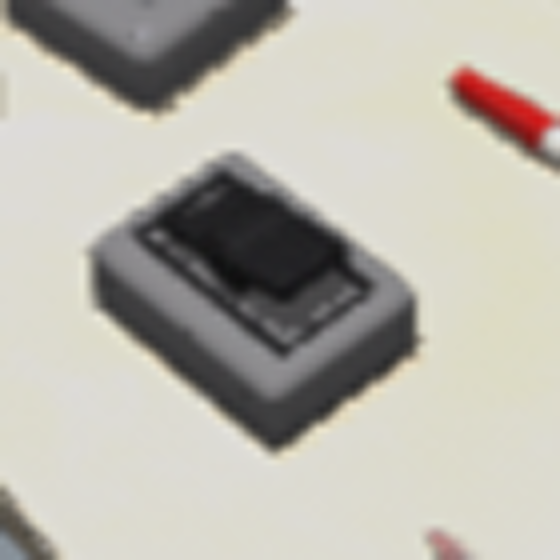

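>>> send_rows([
  [[-0.002,0,-0.03],[0,0,0],-1],
  [[-0.002,0,-0.06],[0,0,0],-1],
  [[-0.002,0,-0.072],[0,0,0],-1],
  [[-0.002,0,-0.078],[0,0,0],-1],
  [[-0.002,0,-0.082],[0,0,0],-1],
  [[-0.002,0,-0.086],[0,0,0],-1],
  [[-0.002,0,-0.089],[0,0,0],-1],
  [[-0.002,0,-0.089],[0,0,0],-1],
])

```text
t: 11.8
position: [0.4571, -0.0222, 0.04]
ee_rot: [0.983, 1.336, -0.983]
ft_force: [-1.9, -1.4, 11.0]
width: 0.0002
```

>>> send_rows([
  [[0,0,-0.002],[0,0,0],-1],
  [[0,0,-0.003],[0,0,0],-1],
  [[0,0,-0.003],[0,0,0],-1],
  [[0,0,-0.003],[0,0,0],-1],
  [[0,0,-0.003],[0,0,0],-1],
  [[0,0,-0.003],[0,0,0],-1],
])

```text
t: 12.55
position: [0.4572, -0.0222, 0.0398]
ee_rot: [0.983, 1.335, -0.982]
ft_force: [-7.2, 0.4, 24.4]
width: 0.0003
```

```bash
python3 - <<'E'
from h import *
w=vision.get_image('wrist');s=vision.get_image('scene')
cv2.imwrite('pics/w7.png',w)
cv2.imwrite("pics/c14.png",cv2.resize(s[110:290,150:330],None,fx=3.3,fy=3.3,interpolation=cv2.INTER_CUBIC))
x=manip.get_state(); print(x['t'],x['position'],x['ft_force'])
E
```

```text
12.65 [ 0.4571865  -0.02221125  0.0398262 ] [-6.69057136 -0.21938913 24.98130566]
```

View pics/w7.png

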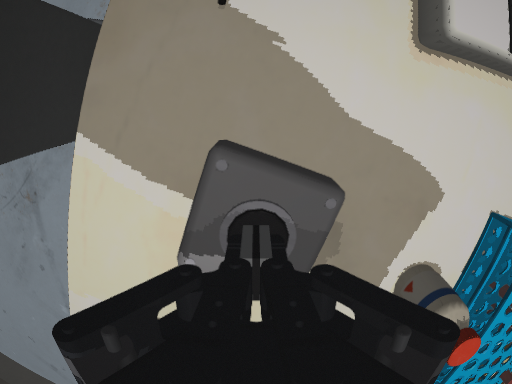

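View pics/c14.png

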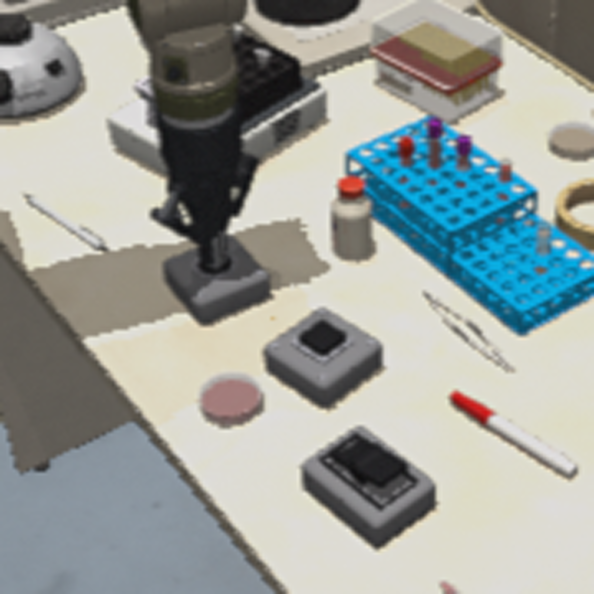

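```bash
python3 - <<'E'
from station import manip
print(manip.hand_in()); s=manip.get_state(); print(s['t'],s['position'],s['ft_force'])
E
```

```text
the job is handed in; nothing more can be done
None
the job is handed in; nothing more can be done
```

I did all three presses in order with the closed fingers and handed the job in at about 12.7 s, still holding the round button down. No verdict was reported.

- **Clamp paddle:** It was pressed to a hard stop with the fingertip at 100.8 mm and 28 N. After I lifted off, the scene picture showed the paddle about 10 mm lower, and it stayed down. I had no clear view of it after that, because the arm was in the way.
- **Rocker:** The raised end was pressed to a hard stop with the fingertip at 46.6 mm and 29 N. The picture afterwards showed the rocker tipped fully over to on.
- **Round button:** It was pressed to the bottom and held at 39.8 mm and about 25 N. Pressing harder moved it no further, and the spring alone gives only about 5 N.

In the last scene picture the round box had not moved. The square box, dish, bottle, pen, forceps and marker also looked undisturbed. None of these checks failed. The views differed by only about 1 to 6 mm on where the press points were, and all the presses landed within the tops.

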